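Seat a worn sharpening stone on its riser bars

TASK

The worn sharpening stone is nipped in its holder, but it stands crooked and too high, clear of the two riser bars beneath it, and the bars have been left sticking out at the front. Slide each bar straight back under its end of the stone until it meets the stop at the rear of the holder, then press the stone down over both bars until each bar is pinched so firmly beneath it that a light push of a fingertip no longer slides it. The stone is brittle, so never push on it with more than 25 N, and leave everything else on the worktop alone.

Things in the scene. Friction and masses are not known exactly. Their poses are not given: they have to be found in the camera images.
- holder: sharpening-stone holder, a small screw vise fixed to the worktop; jaws grip the stone's ends, screw knob at the left. Dark steel base 130 (x) by 274 (y) mm, from x = -72 to +58; on it two rubber strips, tops 12 mm above the worktop, carry the bars and give 1 mm per 20 N. Origin on the worktop under the stone's centre; x points to the rear (away from the robot), y left, z up. Rear stop: 10 mm high strip along y, front face at x = +46 mm.
- stone: worn stone, 62 (x) by 179 (y) by 22 mm, pale upper and dark lower layer, held by friction: about 7 N moves it straight down till it meets a bar; its other end then yields only to 13 N or more over that bar (16 to 20 seats it well; a push at the middle often leaves one end up). It stays where left. Origin under its centre, z up. Seated: level, top 50 mm above the worktop; at first 2 to 9 mm higher.
- stone_top_left (a point): point on the stone's upper face over the place of the left bar, 55 mm to the left (+y) of its centre
- stone_top_right (a point): point on the stone's upper face over the place of the right bar, 55 mm to the right (-y) of its centre
- bar_left: left riser bar, aluminium, 110 long, 14 wide, 16 mm tall, 70 g, loose on a rubber strip of the holder under the left end (holder y = +55 mm) of the stone, its front end sticking out to the robot. Origin at its centre; x along it to the rear, z up. Home against the stop its centre is at holder x = -9 mm and its front 33 mm are clear of the stone. Loose it slides at 0.5 N; pinched it resists several N.
- bar_right: right riser bar, aluminium, 110 long, 14 wide, 16 mm tall, 70 g, loose on a rubber strip of the holder under the right end (holder y = -55 mm) of the stone, its front end sticking out to the robot. Origin at its centre; x along it to the rear, z up. Home against the stop its centre is at holder x = -9 mm and its front 33 mm are clear of the stone. Loose it slides at 0.5 N; pinched it resists several N.
- water_bowl: white bowl 105 across, 51 high, right of the holder, origin under its centre; a bystander, leave alone
- brush: wooden dish brush 196 long, 38 high, left of the holder, origin under its middle; a bystander, leave alone
- shears: kitchen scissors lying flat, 222 long, at the right, origin under their middle; a bystander, leave alone
- mug: cream mug, 100 high, at the right, origin under its middle; a bystander, leave alone
- soap: green bar of soap 40x58x22, front left, origin under its centre; a bystander, leave alone
- teaspoon: steel teaspoon 130 long, front right, origin under its middle; a bystander, leave alone

How it is judged (in metres and radians):
On the way, in this order (a step that is already met when the one before it is completed fails the run):
1. both riser bars lie straight under their ends of the stone, back against the rear stop (x of each of bar_left, bar_right in the frame of holder above -0.013 m and angle between the x axis of each of bar_left, bar_right and the x axis of holder, either way round below 0.14 rad and y of bar_left in the frame of holder between 0.04 and 0.07 m and y of bar_right in the frame of holder between -0.07 and -0.04 m), for 0.2 s.
2. the stone is forced down so that it bears on both bars (contact force between stone and bar_left above 2 N and contact force between stone and bar_right above 2 N), for 0.2 s.
At the end, for the whole second after the job is handed in: Both bars within 4 mm of the rear stop, within 15 mm sideways of their places 55 mm either side of the stone's centre and within 8 degrees of square; the stone, no longer pushed, bears on each bar with more than 2 N; all at rest (all of step 1 and all of step 2 and velocity of joint stone below 0.002 m/s and linear speed of each of bar_left, bar_right below 0.01 m/s); the robot touches nothing.
It fails at once if the robot pushes on the stone with more than 25 N (contact force between any of the arm, the fingers and stone above 25 N).
It fails at once if a bystander is moved by more than 2 cm (distance of any of water_bowl, brush, shears, mug, soap, teaspoon from where it was at the start of the episode above 0.02 m).
It also fails if it takes over 61 s, if anything falls off the work surface, if the arm or the gripper's body presses on something with over 40 N, if the wrist force passes 120 N, or if a joint passes its speed limit or range.

ROBOT

A 7-joint arm with a two-finger parallel gripper is mounted at the origin on a cart in front of the work surface, level with it; the furniture and walls round the work are solid. World frame = base frame: x ahead of the robot, y to its left, z up, the work surface at z = 0. Lengths are in mm, angles in rad, forces in N, time in s.
With the tool pointing down it reaches from about 400 to 900 mm from the base axis. Payload 5.5 kg.
Tool frame: the origin (TCP) lies midway between the tips of the shut fingers; the grasp point (between the pads) lies 19 mm behind it; z points along the fingers, x is the direction in which the jaws open and shut, and the axes are right-handed (so a half turn about z gives the same grasp; the last joint's range is limited). The gripper opens to 92 mm and grips with 3 to 60 N. Pads are 19 mm wide; open, the fingers measure 130 mm over their backs; the gripper's body (75 mm by 190 mm) begins 47 mm behind the grasp point.
Start: joints at [1.555, 0.501, -0.427, 1.55, 0.221, 1.138, -0.21], TCP at [178.915, -624.891, 226.729] pointing down, gripper open.
Joint ranges: [-2.88, 2.88], [-0.31, 2.03], [-1.54, 1.56], [0.2, 2.42], [-1.41, 4.55], [0.19, 2.02], [-2.57, 2.57]. Speed limits (rad/s): [2.57, 2.57, 3.14, 3.14, 3.14, 3.14, 3.14].

INTERFACE

Orientations are given as a rotation vector (axis times angle).
In Python, from plant import bot, snapshot, get_calibration gives the robot as it stands.
- The arm moves only by the tool servo_tool, never from a script. Its argument "steps" is a list of rows, each a list of 5 numbers: the closure, from 0 (fully open) to 1 (shut), then the shift along the tool's x, y, z in m, then the turn about the tool's z in rad. In form: [[fingers, tx, ty, tz, turn], ...]. A call has 1 to 10 rows; each row is the pose to reach, as a shift and turn from the pose measured when the call began, along the tool's axes at that moment; what a row does not reach only later rows make up. A row lasts 1/8 s, in which the tool goes at most 62.5 mm and 10.7 degrees, less where a joint would pass 70% of its speed; a pose out of reach is approached as far as the arm can. A call with a gripper value outside its range is refused whole. The fingers move at their own pace and stop on an object; "force" is the grip in N (left out, the last holds). Time passes only in rows, so rows that repeat a pose let the fingers close. It gives the time, the measured TCP pose, the force and the opening at its end, in the units of the state.
- bot.observe(): the state, without advancing time (a new reading comes with each control period).
- snapshot(name): name is "scene" or "top" or "wrist"; returns (picture, depth): 400x640x3 uint8, red, green, blue; 400x640 float32, mm along the optical axis (not along the pixel's ray), 0 where there is no reading.
- get_calibration(name): a dict with "mtx" (3x3 intrinsics, pixels), "R" (3x3) and "t" (3): a world point X has camera coordinates R X + t; the wrist camera has in their place "mount" (4x4, takes a point from camera to tool coordinates, whose origin is the TCP and whose axes are the tool frame's). Camera axes: x right, y down, z forward; pixel columns grow to the right and rows downward; lengths in mm; the calibration is good to about 2 mm. The wrist camera is an equidistant fisheye: a pixel r from the principal point sees the ray r / f radians off the axis. A picture is of the moment at which its call begins: read the wrist's pose just before it. get_calibration takes no time and is no camera call.
- bot.finish_job(): hands the job in, once; it reports no verdict.
The state is a dict: "time_s": time; "joint_positions": joint angles; "joint_velocities": joint speeds; "joint_efforts": joint torques, N m; "tcp_pos": TCP position; "eef_rot": TCP orientation; "ft_force": force on the tool from outside, world axes, zero at the start; "moment": the same for the moment, N m; "grip_width": finger opening in mm.
Only numpy, scipy, OpenCV 4.12 (cv2) and the standard library are available. Lean on these libraries where they do the work, as an engineer would, in place of code of your own. Each camera call takes 0.05 s, during which the arm holds its last target.

## Working session

There is one attempt and no reset: what is moved stays moved. The work goes in short steps, Python scripts to look and compute and a tool call to move; the robot and the scene stay as the last step left them, time stands still between calls to the robot, and variables do not carry over. Pictures are saved under pics/ and viewed, and the job is handed in when it is done.

Besides the shell and the picture viewer there is one more tool, called after "Emit:" by a JSON object that holds its "api" and its "payload", one argument or row to a line. servo_tool: Moves the arm, as the interface text tells. Its arguments: {"type":"object","properties":{"steps":{"type":"array","items":{"type":"array","items":{"type":"number"}}},"force":{"type":"number"}},"required":["steps"]}

```bash
ls; mkdir -p pics; python3 - <<'E'
from plant import bot, snapshot, get_calibration
import cv2, numpy as np
s=bot.observe(); print(s)
for n in ["scene","top"]:
    im,d=snapshot(n); cv2.imwrite(f"pics/{n}0.png",im[:,:,::-1]); np.savez(f"pics/{n}0.npz",im=im,d=d)
    print(n,get_calibration(n))
print(get_calibration("wrist"))
E
```

```text
pics
{'time_s': 0.0, 'joint_positions': array([ 1.55523141,  0.5018488 , -0.42676806,  1.55144307,  0.22082487,
        1.13827874, -0.21030627]), 'joint_velocities': array([-0.00129618,  0.00061946,  0.00048181,  0.00082426, -0.00014206,
        0.00031196,  0.0006216 ]), 'joint_efforts': array([ 7.55695255e-04, -5.66593301e+01, -5.81618607e+00, -2.79109812e+01,
       -6.87747728e-02,  3.08464444e-02,  1.81830164e-04]), 'tcp_pos': array([ 178.60707214, -624.26200196,  225.67858535]), 'eef_rot': array([-2.50761385e+00,  1.89050813e+00,  2.36906390e-03]), 'ft_force': array([0.76341538, 0.12653149, 0.45755989]), 'moment': array([-0.01692148,  0.01904901, -0.00477551]), 'grip_width': 91.89823965339717}
scene {'mtx': array([[520.64329246,   0.        , 319.90328001],
       [  0.        , 520.64329246, 203.93252357],
       [  0.        ,   0.        ,   1.        ]]), 'R': array([[-0.66020901, -0.75107259,  0.00374613],
       [-0.56549127,  0.49378412, -0.66060341],
       [ 0.49431134, -0.43825473, -0.75072571]]), 't': array([ 269.58206682,  353.80707832, 1278.57367697])}
top {'mtx':
[... 179 characters left out ...]
9, -0.99951104,  0.02277594],
       [-0.98398597, -0.02511124, -0.17646824],
       [ 0.17695389, -0.01863077, -0.98404279]]), 't': array([ -73.68105198,  497.87065974, 1352.55988356])}
{'mtx': array([[309.70691629,   0.        , 326.87488933],
       [  0.        , 309.70691629, 197.35837816],
       [  0.        ,   0.        ,   1.        ]]), 'mount': array([[ 9.99999939e-01, -2.49727425e-04, -2.44692147e-04,
         4.22819024e-01],
       [ 3.06185141e-04,  9.63394227e-01,  2.68088549e-01,
        -7.11388472e+01],
       [ 1.68785939e-04, -2.68088607e-01,  9.63394244e-01,
        -1.57149577e+02],
       [ 0.00000000e+00,  0.00000000e+00,  0.00000000e+00,
         1.00000000e+00]])}
```

View pics/scene0.png

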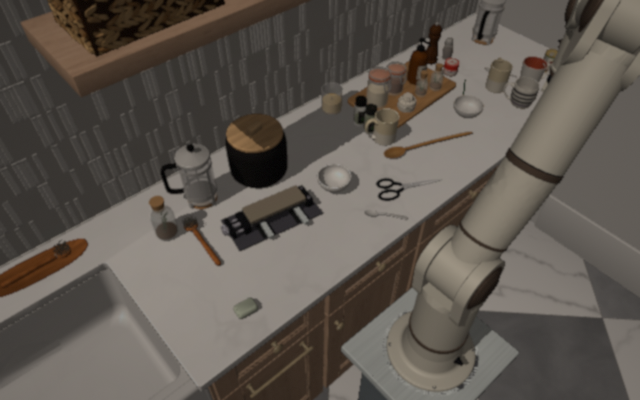

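View pics/top0.png

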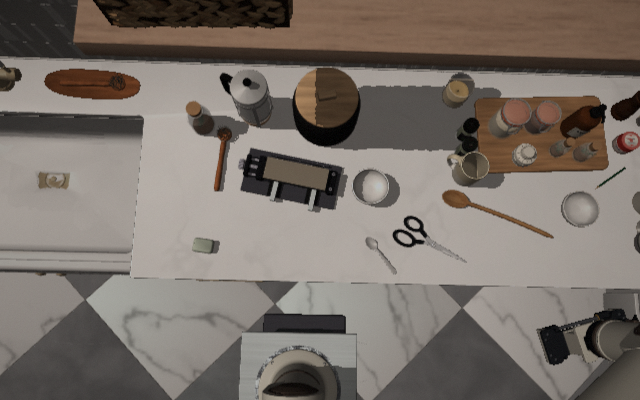

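The scene view shows the holder at about (270,212), with both bars sticking out toward the robot. In the top view the holder is at (290,178), turned a little clockwise, and its bars reach about (273,198) and (312,206). I'll zoom in to measure.

```bash
python3 - <<'E'
import cv2, numpy as np
a=np.load("pics/top0.npz"); im=a["im"][:,:,::-1]
c=im[135:225,225:360]; cv2.imwrite("pics/topz.png",cv2.resize(c,None,fx=5.8,fy=5.8,interpolation=cv2.INTER_CUBIC))
a=np.load("pics/scene0.npz"); im=a["im"][:,:,::-1]
c=im[175:255,210:330]; cv2.imwrite("pics/scenez.png",cv2.resize(c,None,fx=6,fy=6,interpolation=cv2.INTER_CUBIC))
E
```

```text
(no output)
```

View pics/topz.png

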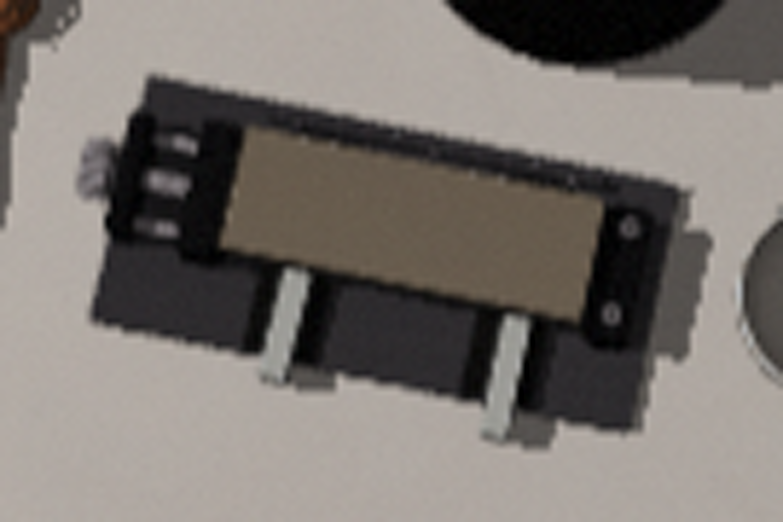

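View pics/scenez.png

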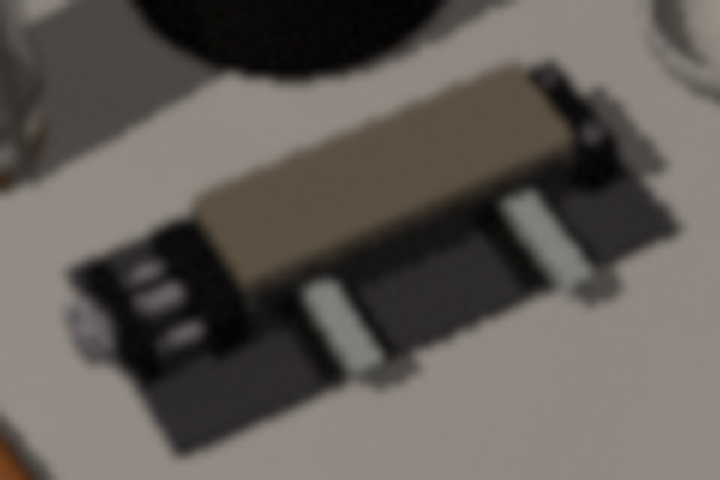

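```bash
cat > h.py <<'E'
import numpy as np, cv2
from plant import bot, snapshot, get_calibration
def ray(name,u,v,z):
    c=get_calibration(name); R,t=c["R"],c["t"]
    d=R.T@np.linalg.solve(c["mtx"],[u,v,1.]); o=-R.T@t
    return o+d*(z-o[2])/d[2]
def wray(u,v,z,tcp,rot):
    c=get_calibration("wrist"); K=c["mtx"]; M=c["mount"]
    x,y=(u-K[0,2])/K[0,0],(v-K[1,2])/K[1,1]; r=np.hypot(x,y)
    d=np.array([x/r*np.sin(r),y/r*np.sin(r),np.cos(r)]) if r>0 else np.array([0,0,1.])
    T=cv2.Rodrigues(np.array(rot,float))[0]
    o=T@M[:3,3]+tcp; d=T@(M[:3,:3]@d)
    return o+d*(z-o[2])/d[2]
E
python3 - <<'E'
from h import *
def z(n,L,h,f,ox,oy):
    out=[]
    for u,v in L:
        p=ray(n,(u+.5)/f-.5+ox,(v+.5)/f-.5+oy,h); out.append(p[:2]); 
    return np.array(out)
for n,f,ox,oy,base,stone,bl,br in [("top",5.8,225,135,[(95,320),(640,430),(690,190),(150,77)],[(245,125),(605,195),(582,322),(220,247)],[(284,268),(309,268),(285,375),(262,373)],[(505,312),(530,316),(507,433),(484,430)]),
  ("scene",6,210,175,[(180,455),(678,230)],[(197,205),(520,65),(583,145),(245,285)],[(303,285),(333,278),(383,352),(350,368)],[(500,198),(535,190),(592,270),(560,285)])]:
    for nm,L,h in [("base",base,8),("stone",stone,55),("bl",bl,28),("br",br,28)]:
        P=z(n,L,h,f,ox,oy); print(n,nm,P.round(0).tolist(),"mean",P.mean(0).round(1))
        if len(P)==4: print("  edges",[np.linalg.norm(P[i]-P[(i+1)%4]).round(1) for i in range(4)], [np.degrees(np.arctan2(*(P[(i+1)%4]-P[i])[::-1])).round(1) for i in range(4)])
E
```

```text
top base [[545.0, 178.0], [496.0, -93.0], [619.0, -116.0], [671.0, 157.0]] mean [582.7  31.6]
  edges [np.float64(275.9), np.float64(125.2), np.float64(278.1), np.float64(127.6)] [np.float64(-100.1), np.float64(-10.6), np.float64(79.4), np.float64(170.4)]
top stone [[634.0, 104.0], [603.0, -72.0], [540.0, -62.0], [573.0, 113.0]] mean [587.5  20.5]
  edges [np.float64(178.4), np.float64(64.0), np.float64(178.4), np.float64(61.9)] [np.float64(-99.8), np.float64(171.2), np.float64(79.5), np.float64(-8.8)]
top bl [[569.0, 84.0], [569.0, 72.0], [516.0, 82.0], [516.0, 93.0]] mean [542.6  82.6]
  edges [np.float64(12.3), np.float64(54.7), np.float64(11.3), np.float64(53.5)] [np.float64(-88.5), np.float64(169.8), np.float64(86.4), np.float64(-9.3)]
top br [[550.0, -25.0], [548.0, -37.0], [490.0, -28.0], [491.0, -16.0]] mean [519.6 -26.5]
  edges [np.float64(12.4), np.float64(59.4), np.float64(11.3), np.float64(59.7)] [np.float64(-97.8), np.float64(170.5), np.float64(83.9), np.float64(-8.4)]
scene base [[544.0, 181.0], [494.0, -86.0]] mean [518.8  47.7]
scene stone [[628.0, 105.0], [597.0, -71.0], [536.0, -60.0], [573.0, 117.0]] mean [583.5  22.4]
  edges [np.float64(178.7), np.float64(62.7), np.float64(180.9), np.float64(56.7)] [np.float64(-99.9), np.float64(169.8), np.float64(78.2), np.float64(-12.4)]
scene bl [[574.0, 85.0], [568.0, 71.0], [516.0, 81.0], [519.0, 98.0]] mean [544.4  83.7]
  edges [np.float64(14.8), np.float64(52.6), np.float64(17.8), np.float64(56.7)] [np.float64(-114.0), np.float64(169.3), np.float64(81.4), np.float64(-14.1)]
scene br [[555.0, -22.0], [547.0, -38.0], [490.0, -26.0], [493.0, -9.0]] mean [521.  -23.8]
  edges [np.float64(17.9), np.float64(58.9), np.float64(17.9), np.float64(63.4)] [np.float64(-114.1), np.float64(168.1), np.float64(80.4), np.float64(-12.2)]
```

```bash
cat >> h.py <<'E'
C=np.array([586.,21.]); YAW=np.radians(-10.1)
U=np.array([np.cos(YAW),np.sin(YAW)]); V=np.array([-U[1],U[0]])
def hold(p): d=np.array(p)[:2]-C; return np.array([d@U,d@V])
def world(hx,hy,z): return np.r_[C+U*hx+V*hy,z]
def plan(w,yaw_x=None):
    s=bot.observe(); T=cv2.Rodrigues(s["eef_rot"])[0]
    d=T.T@(np.array(w)-s["tcp_pos"])/1000
    turn=0
    if yaw_x is not None:
        turn=-(yaw_x-np.arctan2(T[1,0],T[0,0])); turn=(turn+np.pi)%(2*np.pi)-np.pi
    print("t",s["time_s"],"hold",hold(s["tcp_pos"]).round(1),"z",s["tcp_pos"][2].round(1),"F",s["ft_force"].round(1))
    print("delta",d.round(4),"turn",round(turn,3))
E
python3 - <<'E'
from h import *
YX=YAW-np.pi/2
plan([450,-300,226],YX)
plan(world(-106,54,200),YX)
E
```

```text
t 0.1 hold [-287.9 -706.7] z 225.8 F [-0.  0. -0.]
delta [-2.371e-01 -3.501e-01  2.000e-04] turn 0.455
t 0.1 hold [-287.9 -706.7] z 225.8 F [-0.  0. -0.]
delta [-0.6033 -0.4978  0.0269] turn 0.455
```

Emit:
{"api": "servo_tool", "payload": {
  "steps": [
    [1, -0.03, -0.045, 0, 0],
    [1, -0.06, -0.09, 0, 0.05],
    [1, -0.1, -0.14, 0, 0.1],
    [1, -0.13, -0.19, 0, 0.16],
    [1, -0.16, -0.24, 0, 0.22],
    [1, -0.19, -0.29, 0, 0.28],
    [1, -0.22, -0.33, 0, 0.34],
    [1, -0.26, -0.36, 0, 0.4],
    [1, -0.3, -0.38, 0, 0.455],
    [1, -0.35, -0.4, 0, 0.455]
  ],
  "force": 20
}}

```text
time_s: 1.35
tcp_pos: [467.0, -176.5, 226.1]
eef_rot: [-2.015, 2.409, 0.003]
ft_force: [0.1, 0.2, 0.6]
grip_width: 0.7
```

```bash
python3 - <<'E'
from h import *
plan(world(-106,54,150),YAW-np.pi/2); print(bot.observe()["joint_positions"])
E
```

```text
t 1.35 hold [ -82.5 -215.3] z 226.1 F [0.1 0.2 0.6]
delta [-0.2692  0.0237  0.0766] turn -0.001
[ 0.82467637  0.24833225 -0.59350119  1.91751964  0.1597162   1.023672
 -1.58647926]
```

Emit:
{"api": "servo_tool", "payload": {
  "steps": [
    [1, -0.05, 0.0, 0, 0],
    [1, -0.1, 0.01, 0.01, 0],
    [1, -0.15, 0.02, 0.02, 0],
    [1, -0.2, 0.024, 0.04, 0],
    [1, -0.25, 0.024, 0.06, 0],
    [1, -0.269, 0.024, 0.077, 0],
    [1, -0.269, 0.024, 0.077, 0],
    [1, -0.269, 0.024, 0.077, 0]
  ]
}}

```text
time_s: 2.35
tcp_pos: [490.8, 91.5, 149.7]
eef_rot: [-2.015, 2.41, 0.002]
ft_force: [0.1, -0.9, 0.1]
grip_width: 0.4
```

```bash
python3 - <<'E'
from h import *
plan(world(-106,54,60),YAW-np.pi/2)
s=bot.observe(); im,d=snapshot("wrist"); np.savez("pics/w1.npz",im=im,d=d,tcp=s["tcp_pos"],rot=s["eef_rot"]); cv2.imwrite("pics/w1.png",im[:,:,::-1])
E
```

```text
t 2.35 hold [-106.1   52.8] z 149.7 F [ 0.1 -0.9  0.1]
delta [-0.0011 -0.0002  0.0897] turn -0.002
```

View pics/w1.png

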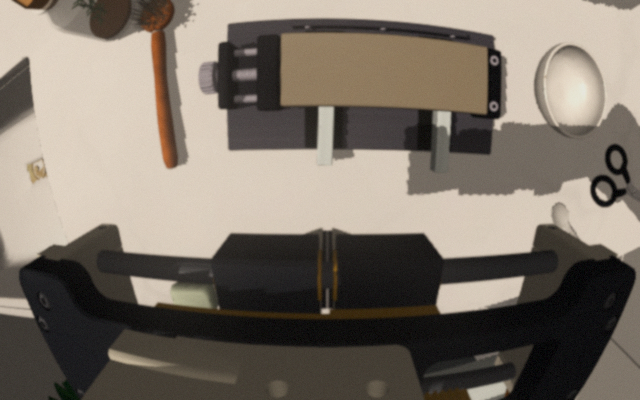

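The wrist view shows the holder square to the tool. The bar front ends are near (324,164) and (440,170), and the stone corners are near (281,34), (487,48), (490,115) and (279,107).

```bash
python3 - <<'E'
from h import *
a=np.load("pics/w1.npz"); T=a["tcp"],a["rot"]
im=a["im"]
cv2.imwrite("pics/w1z.png",cv2.resize(im[15:185,215:520,::-1],None,fx=2.6,fy=2.6,interpolation=cv2.INTER_CUBIC))
for n,L,h in [("bl",[(317,164),(331,164),(319,107),(334,107)],28),("br",[(432,170),(448,170),(433,111),(450,111)],28),("stone",[(281,33),(487,48),(490,115),(279,107)],55),("base",[(228,151),(491,154)],8)]:
    P=np.array([wray(u,v,h,*T)[:2] for u,v in L]); print(n,[hold(p).round(1).tolist() for p in P],"mean",hold(P.mean(0)).round(1))
E
```

```text
bl [[-80.8, 61.1], [-80.9, 48.3], [-29.1, 58.9], [-29.1, 45.6]] mean [-55.   53.5]
br [[-85.6, -47.8], [-85.3, -64.5], [-29.8, -46.0], [-28.7, -63.3]] mean [-57.4 -55.4]
stone [[33.1, 88.8], [30.8, -88.6], [-29.7, -92.1], [-29.0, 90.6]] mean [ 1.3 -0.3]
base [[-69.6, 151.1], [-70.3, -123.3]] mean [-69.9  13.9]
```

View pics/w1z.png

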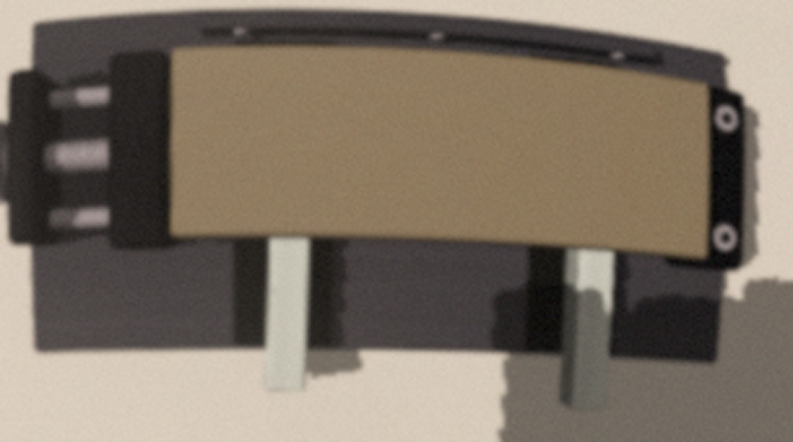

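The wrist view agrees with the top and scene views to within 1–2 mm. Left bar front is at holder x −81, right at −85.5, and home is −64. I'll descend in front of the left bar.

Emit:
{"api": "servo_tool", "payload": {
  "steps": [
    [1, -0.001, 0, 0.04, 0],
    [1, -0.001, 0, 0.08, 0],
    [1, -0.001, 0, 0.11, 0],
    [1, -0.001, 0, 0.131, 0],
    [1, -0.001, 0, 0.131, 0],
    [1, -0.001, 0, 0.131, 0]
  ]
}}

```text
time_s: 3.15
tcp_pos: [492.3, 91.7, 20.1]
eef_rot: [-2.011, 2.411, -0.0]
ft_force: [0.6, -0.5, 0.1]
grip_width: 0.4
```

```bash
python3 - <<'E'
from h import *
plan(world(-73.5,54,19),YAW-np.pi/2)
E
```

```text
t 3.15 hold [-104.6   53.2] z 20.1 F [ 0.6 -0.5  0.1]
delta [-0.001  -0.0311  0.0011] turn -0.004
```

Emit:
{"api": "servo_tool", "payload": {
  "steps": [
    [1, -0.001, -0.006, 0, 0],
    [1, -0.001, -0.011, 0, 0],
    [1, -0.001, -0.015, 0, 0],
    [1, -0.001, -0.018, 0, 0],
    [1, -0.001, -0.021, 0, 0],
    [1, -0.001, -0.024, 0, 0],
    [1, -0.001, -0.026, 0, 0],
    [1, -0.001, -0.028, 0, 0],
    [1, -0.001, -0.028, 0, 0]
  ]
}}

```text
time_s: 4.28
tcp_pos: [520.3, 87.6, 20.1]
eef_rot: [-2.01, 2.411, -0.0]
ft_force: [0.2, -0.4, -0.8]
grip_width: 0.6
```

```bash
python3 - <<'E'
from h import *
plan(world(-73.5,54,19),YAW-np.pi/2)
s=bot.observe(); im,d=snapshot("wrist"); np.savez("pics/w2.npz",im=im,d=d,tcp=s["tcp_pos"],rot=s["eef_rot"]); cv2.imwrite("pics/w2.png",im[:,:,::-1])
E
```

```text
t 4.275 hold [-76.4  54.1] z 20.1 F [ 0.2 -0.4 -0.8]
delta [ 0.     -0.0029  0.0011] turn -0.005
```

View pics/w2.png

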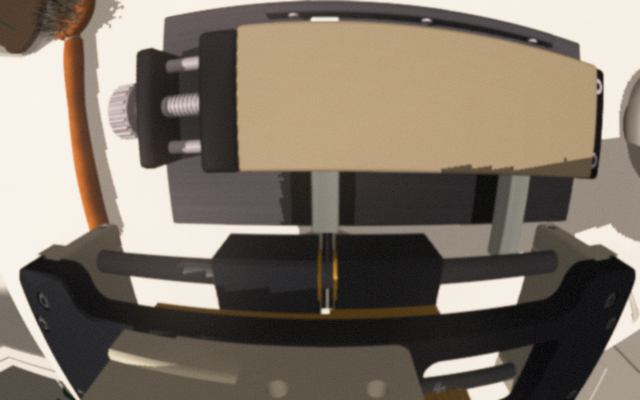

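The left bar's rear end now shows behind the stone at (325,18), just short of the stop. I'll push on in small steps until I feel it.

Emit:
{"api": "servo_tool", "payload": {
  "steps": [
    [1, 0, -0.001, 0, 0],
    [1, 0, -0.002, 0, 0],
    [1, 0, -0.003, 0, 0],
    [1, 0, -0.0035, 0, 0],
    [1, 0, -0.0035, 0, 0]
  ]
}}

```text
time_s: 4.95
tcp_pos: [523.7, 87.0, 20.2]
eef_rot: [-2.01, 2.411, -0.001]
ft_force: [-0.3, -0.0, -0.3]
grip_width: 0.2
```

Emit:
{"api": "servo_tool", "payload": {
  "steps": [
    [1, 0, -0.001, 0, 0],
    [1, 0, -0.0015, 0, 0],
    [1, 0, -0.002, 0, 0],
    [1, 0, -0.002, 0, 0]
  ]
}}

```text
time_s: 5.45
tcp_pos: [524.9, 86.8, 20.0]
eef_rot: [-2.012, 2.412, 0.001]
ft_force: [-3.8, 0.4, 1.8]
grip_width: 0.5
```

```bash
python3 - <<'E'
from h import *
plan(world(-73.5,54,19),YAW-np.pi/2)
s=bot.observe(); im,d=snapshot("wrist"); np.savez("pics/w3.npz",im=im,d=d,tcp=s["tcp_pos"],rot=s["eef_rot"]); cv2.imwrite("pics/w3.png",cv2.resize(im[0:250,200:500,::-1],None,fx=2.4,fy=2.4))
E
```

```text
t 5.45 hold [-71.7  54. ] z 20.0 F [-3.8  0.4  1.8]
delta [0.0001 0.0018 0.001 ] turn -0.004
```

View pics/w3.png

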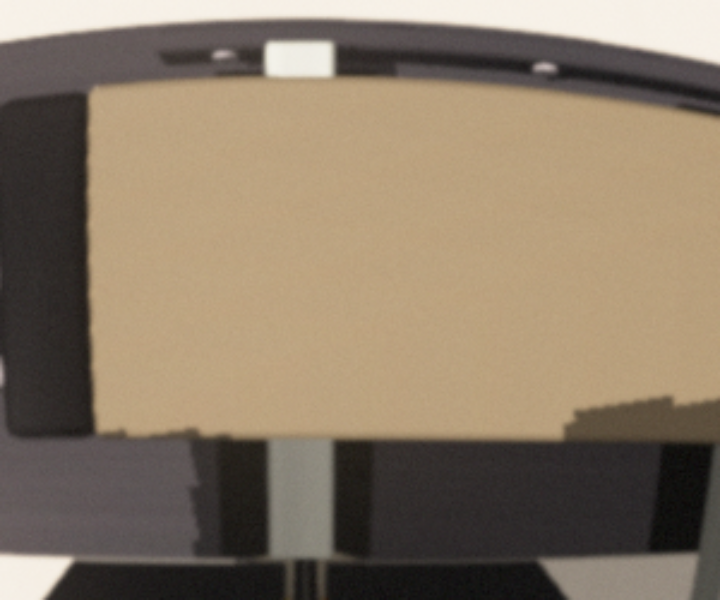

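The reaction is 3.8 N and the bar's rear end lies against the stop, so the left bar is home and square. Now back off and go across to the right bar.

Emit:
{"api": "servo_tool", "payload": {
  "steps": [
    [1, 0, 0.018, 0, 0],
    [1, 0, 0.037, 0, 0],
    [1, 0.03, 0.037, 0, 0],
    [1, 0.06, 0.037, 0, 0],
    [1, 0.09, 0.037, 0, 0],
    [1, 0.11, 0.037, 0, 0],
    [1, 0.11, 0.037, 0, 0],
    [1, 0.11, 0.037, 0, 0]
  ]
}}

```text
time_s: 6.5
tcp_pos: [469.7, -13.9, 20.2]
eef_rot: [-2.011, 2.41, -0.0]
ft_force: [-0.7, -0.0, 0.6]
grip_width: 0.6
```

```bash
python3 - <<'E'
from h import *
plan(world(-72,-56,20),YAW-np.pi/2)
E
```

```text
t 6.5 hold [-108.4  -54.8] z 20.2 F [-0.7 -0.   0.6]
delta [ 0.0011 -0.0364  0.0002] turn -0.004
```

Emit:
{"api": "servo_tool", "payload": {
  "steps": [
    [1, 0.001, -0.006, 0, 0],
    [1, 0.001, -0.011, 0, 0],
    [1, 0.001, -0.015, 0, 0],
    [1, 0.001, -0.019, 0, 0],
    [1, 0.001, -0.023, 0, 0],
    [1, 0.001, -0.027, 0, 0],
    [1, 0.001, -0.03, 0, 0],
    [1, 0.001, -0.033, 0, 0],
    [1, 0.001, -0.0345, 0, 0],
    [1, 0.001, -0.0345, 0, 0]
  ]
}}

```text
time_s: 7.75
tcp_pos: [503.7, -21.1, 20.2]
eef_rot: [-2.011, 2.41, -0.0]
ft_force: [0.4, 0.0, -0.2]
grip_width: 0.6
```

Emit:
{"api": "servo_tool", "payload": {
  "steps": [
    [1, 0, -0.001, 0, 0],
    [1, 0, -0.0015, 0, 0],
    [1, 0, -0.002, 0, 0],
    [1, 0, -0.0025, 0, 0],
    [1, 0, -0.0025, 0, 0]
  ]
}}

```text
time_s: 8.38
tcp_pos: [504.9, -21.4, 20.0]
eef_rot: [-2.012, 2.411, 0.002]
ft_force: [-5.1, 0.9, 2.8]
grip_width: 0.2
```

```bash
python3 - <<'E'
from h import *
plan(world(-72,-56,20),YAW-np.pi/2)
s=bot.observe(); im,d=snapshot("wrist"); np.savez("pics/w4.npz",im=im,d=d,tcp=s["tcp_pos"],rot=s["eef_rot"]); cv2.imwrite("pics/w4.png",im[:,:,::-1])
E
```

```text
t 8.375 hold [-72.4 -56. ] z 20.0 F [-5.1  0.9  2.8]
delta [ 0.     -0.0004  0.    ] turn -0.004
```

View pics/w4.png

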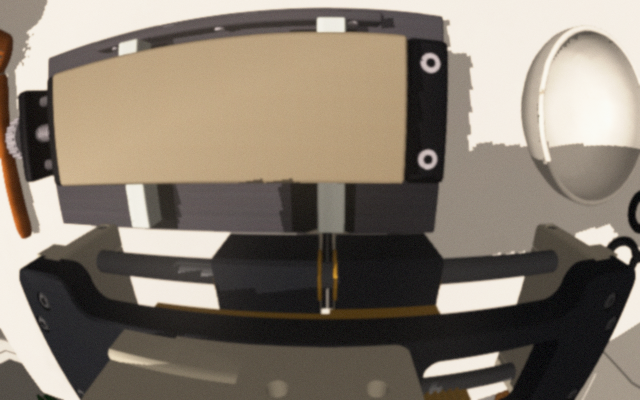

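Both bars are at the stop: their rear ends show at (130,47) and (330,25), with a 5 N reaction on the right one. Now back off, rise, and go over stone_top_right.

Emit:
{"api": "servo_tool", "payload": {
  "steps": [
    [1, 0, 0.012, 0, 0],
    [1, 0, 0.012, -0.03, 0],
    [1, 0, 0.012, -0.06, 0],
    [1, 0, -0.02, -0.065, 0],
    [1, 0, -0.05, -0.065, 0],
    [1, -0.001, -0.072, -0.06, 0],
    [1, -0.001, -0.072, -0.05, 0],
    [1, -0.001, -0.072, -0.05, 0]
  ]
}}

```text
time_s: 9.43
tcp_pos: [574.0, -33.2, 68.8]
eef_rot: [2.013, -2.411, -0.004]
ft_force: [-1.0, -0.0, -0.2]
grip_width: 0.9
```

```bash
python3 - <<'E'
from h import *
plan(world(0,-55,60),YAW-np.pi/2)
s,d=snapshot("scene"); cv2.imwrite("pics/s2.png",cv2.resize(s[150:270,180:350,::-1],None,fx=4.5,fy=4.5,interpolation=cv2.INTER_CUBIC))
E
```

```text
t 9.425 hold [ -2.3 -55.4] z 68.8 F [-1.  -0.  -0.2]
delta [-0.0004 -0.0023  0.0088] turn -0.003
```

View pics/s2.png

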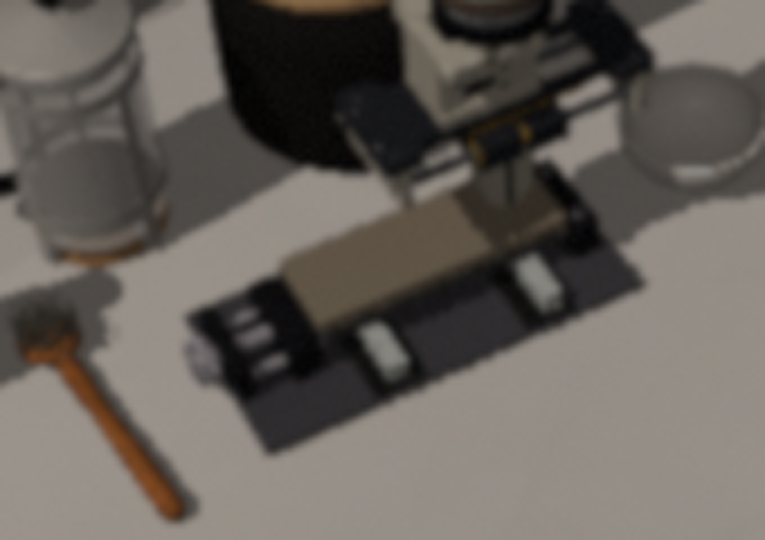

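The tool is over the stone's right end, with both bars tucked in below. Lowering gently.

Emit:
{"api": "servo_tool", "payload": {
  "steps": [
    [1, 0, -0.002, 0.002, 0],
    [1, 0, -0.002, 0.004, 0],
    [1, 0, -0.002, 0.006, 0],
    [1, 0, -0.002, 0.007, 0],
    [1, 0, -0.002, 0.008, 0],
    [1, 0, -0.002, 0.009, 0],
    [1, 0, -0.002, 0.009, 0]
  ]
}}

```text
time_s: 10.35
tcp_pos: [576.2, -33.4, 60.2]
eef_rot: [2.014, -2.411, -0.004]
ft_force: [-0.4, 0.1, -0.1]
grip_width: 0.3
```

Emit:
{"api": "servo_tool", "payload": {
  "steps": [
    [1, 0, 0, 0.0007, 0],
    [1, 0, 0, 0.0014, 0],
    [1, 0, 0, 0.002, 0],
    [1, 0, 0, 0.0025, 0],
    [1, 0, 0, 0.003, 0],
    [1, 0, 0, 0.003, 0]
  ]
}}

```text
time_s: 11.1
tcp_pos: [576.2, -33.4, 57.1]
eef_rot: [2.013, -2.411, -0.004]
ft_force: [-0.6, 0.6, 0.6]
grip_width: 0.0
```

Emit:
{"api": "servo_tool", "payload": {
  "steps": [
    [1, 0, 0, 0.0005, 0],
    [1, 0, 0, 0.001, 0],
    [1, 0, 0, 0.0015, 0],
    [1, 0, 0, 0.002, 0],
    [1, 0, 0, 0.002, 0]
  ]
}}

```text
time_s: 11.72
tcp_pos: [576.2, -33.4, 55.6]
eef_rot: [2.013, -2.411, -0.003]
ft_force: [-2.8, -0.6, 5.7]
grip_width: 0.3
```

Emit:
{"api": "servo_tool", "payload": {
  "steps": [
    [1, 0, 0, 0.0005, 0],
    [1, 0, 0, 0.001, 0],
    [1, 0, 0, 0.001, 0]
  ]
}}

```text
time_s: 12.1
tcp_pos: [576.1, -33.5, 55.2]
eef_rot: [2.013, -2.411, -0.003]
ft_force: [-2.1, 0.3, 5.7]
grip_width: 0.6
```

Emit:
{"api": "servo_tool", "payload": {
  "steps": [
    [1, 0, 0, 0.0007, 0],
    [1, 0, 0, 0.0012, 0],
    [1, 0, 0, 0.0015, 0],
    [1, 0, 0, 0.0015, 0]
  ]
}}

```text
time_s: 12.6
tcp_pos: [576.2, -33.4, 54.4]
eef_rot: [2.013, -2.41, -0.002]
ft_force: [-1.5, -0.1, 6.6]
grip_width: 0.2
```

Emit:
{"api": "servo_tool", "payload": {
  "steps": [
    [1, 0, 0, 0.0008, 0],
    [1, 0, 0, 0.0014, 0],
    [1, 0, 0, 0.002, 0],
    [1, 0, 0, 0.002, 0]
  ]
}}

```text
time_s: 13.1
tcp_pos: [576.2, -33.4, 53.0]
eef_rot: [2.013, -2.41, -0.002]
ft_force: [-2.5, -0.2, 6.6]
grip_width: 0.4
```

Emit:
{"api": "servo_tool", "payload": {
  "steps": [
    [1, 0, 0, 0.0008, 0],
    [1, 0, 0, 0.0012, 0],
    [1, 0, 0, 0.0016, 0],
    [1, 0, 0, 0.0016, 0]
  ]
}}

```text
time_s: 13.6
tcp_pos: [576.2, -33.4, 52.0]
eef_rot: [2.013, -2.41, -0.001]
ft_force: [-1.8, -0.4, 6.5]
grip_width: -0.1
```

Emit:
{"api": "servo_tool", "payload": {
  "steps": [
    [1, 0, 0, 0.0008, 0],
    [1, 0, 0, 0.0012, 0],
    [1, 0, 0, 0.0016, 0],
    [1, 0, 0, 0.0016, 0]
  ]
}}

```text
time_s: 14.1
tcp_pos: [576.2, -33.4, 51.0]
eef_rot: [2.013, -2.41, -0.001]
ft_force: [-2.1, -0.4, 5.0]
grip_width: 0.7
```

Emit:
{"api": "servo_tool", "payload": {
  "steps": [
    [1, 0, 0, 0.0006, 0],
    [1, 0, 0, 0.001, 0],
    [1, 0, 0, 0.0013, 0],
    [1, 0, 0, 0.0013, 0]
  ]
}}

```text
time_s: 14.6
tcp_pos: [576.1, -33.4, 50.3]
eef_rot: [2.013, -2.409, 0.0]
ft_force: [-1.0, 0.3, 5.5]
grip_width: 0.3
```

Emit:
{"api": "servo_tool", "payload": {
  "steps": [
    [1, 0, 0, 0.0006, 0],
    [1, 0, 0, 0.001, 0],
    [1, 0, 0, 0.0013, 0],
    [1, 0, 0, 0.0013, 0]
  ]
}}

```text
time_s: 15.1
tcp_pos: [576.2, -33.4, 50.1]
eef_rot: [2.012, -2.409, 0.001]
ft_force: [-3.3, 0.6, 10.0]
grip_width: 0.4
```

Emit:
{"api": "servo_tool", "payload": {
  "steps": [
    [1, 0, 0, 0.001, 0],
    [1, 0, 0, 0.0013, 0],
    [1, 0, 0, 0.0016, 0],
    [1, 0, 0, 0.0016, 0]
  ]
}}

```text
time_s: 15.6
tcp_pos: [576.2, -33.5, 50.1]
eef_rot: [2.012, -2.408, 0.002]
ft_force: [-5.0, 0.3, 14.1]
grip_width: 0.4
```

Emit:
{"api": "servo_tool", "payload": {
  "steps": [
    [1, 0, 0, 0.0016, 0],
    [1, 0, 0, 0.0018, 0],
    [1, 0, 0, 0.0019, 0],
    [1, 0, 0, 0.0019, 0]
  ]
}}

```text
time_s: 16.1
tcp_pos: [576.3, -33.4, 50.0]
eef_rot: [2.012, -2.408, 0.004]
ft_force: [-6.5, -0.2, 16.8]
grip_width: 0.3
```

The right end seats at 17 N. Now the left end.

Emit:
{"api": "servo_tool", "payload": {
  "steps": [
    [1, 0, 0, -0.008, 0],
    [1, 0, 0, -0.018, 0],
    [1, -0.04, 0, -0.02, 0],
    [1, -0.08, 0, -0.02, 0],
    [1, -0.11, 0, -0.019, 0],
    [1, -0.11, 0, -0.016, 0],
    [1, -0.11, 0, -0.014, 0],
    [1, -0.11, 0, -0.014, 0]
  ]
}}

```text
time_s: 17.1
tcp_pos: [595.5, 72.7, 63.0]
eef_rot: [2.008, -2.409, 0.004]
ft_force: [-0.5, -1.2, -0.6]
grip_width: 0.4
```

```bash
python3 - <<'E'
from h import *
plan(world(0,55,50),YAW-np.pi/2)
s,d=snapshot("scene"); cv2.imwrite("pics/s3.png",cv2.resize(s[150:270,180:350,::-1],None,fx=4.5,fy=4.5,interpolation=cv2.INTER_CUBIC))
E
```

```text
t 17.1 hold [ 0.3 52.6] z 63.0 F [-0.5 -1.2 -0.6]
delta [-0.0025  0.0003  0.013 ] turn -0.005
```

View pics/s3.png

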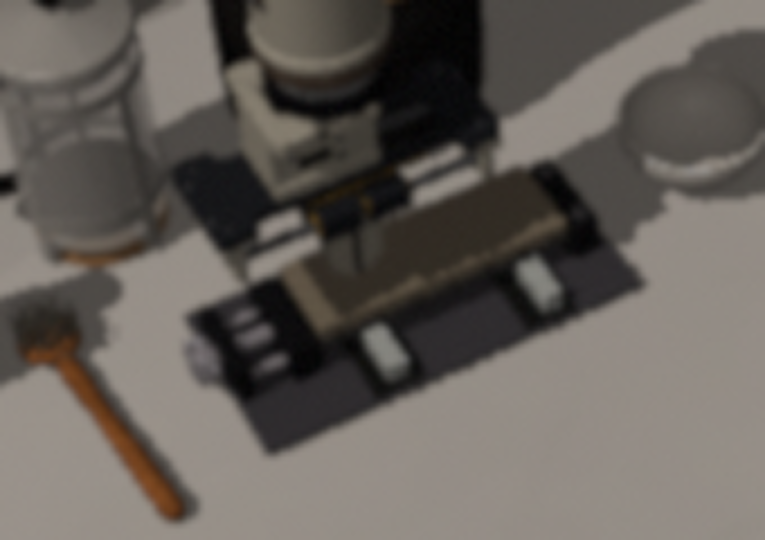

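The tool is over the left end and both bars are still in place. Lowering.

Emit:
{"api": "servo_tool", "payload": {
  "steps": [
    [1, -0.0025, 0, 0.0015, 0],
    [1, -0.0025, 0, 0.003, 0],
    [1, -0.0025, 0, 0.004, 0],
    [1, -0.0025, 0, 0.005, 0],
    [1, -0.0025, 0, 0.006, 0],
    [1, -0.0025, 0, 0.006, 0]
  ]
}}

```text
time_s: 17.9
tcp_pos: [596.0, 75.4, 57.1]
eef_rot: [2.008, -2.409, 0.004]
ft_force: [-0.5, 0.2, -0.2]
grip_width: 0.6
```

Emit:
{"api": "servo_tool", "payload": {
  "steps": [
    [1, 0, 0, 0.0006, 0],
    [1, 0, 0, 0.0012, 0],
    [1, 0, 0, 0.0018, 0],
    [1, 0, 0, 0.002, 0],
    [1, 0, 0, 0.002, 0]
  ]
}}

```text
time_s: 18.52
tcp_pos: [596.0, 75.4, 55.0]
eef_rot: [2.008, -2.409, 0.004]
ft_force: [-0.2, 0.4, 0.1]
grip_width: 0.2
```

Emit:
{"api": "servo_tool", "payload": {
  "steps": [
    [1, 0, 0, 0.0006, 0],
    [1, 0, 0, 0.0012, 0],
    [1, 0, 0, 0.0016, 0],
    [1, 0, 0, 0.0018, 0],
    [1, 0, 0, 0.0018, 0]
  ]
}}

```text
time_s: 19.15
tcp_pos: [596.0, 75.4, 53.2]
eef_rot: [2.008, -2.409, 0.004]
ft_force: [-0.6, 0.1, 0.1]
grip_width: 0.7
```

Emit:
{"api": "servo_tool", "payload": {
  "steps": [
    [1, 0, 0, 0.0006, 0],
    [1, 0, 0, 0.0012, 0],
    [1, 0, 0, 0.0016, 0],
    [1, 0, 0, 0.0016, 0]
  ]
}}

```text
time_s: 19.65
tcp_pos: [596.0, 75.4, 51.6]
eef_rot: [2.008, -2.409, 0.004]
ft_force: [0.2, -0.1, 0.3]
grip_width: 0.4
```

Emit:
{"api": "servo_tool", "payload": {
  "steps": [
    [1, 0, 0, 0.0006, 0],
    [1, 0, 0, 0.0012, 0],
    [1, 0, 0, 0.0016, 0],
    [1, 0, 0, 0.0016, 0]
  ]
}}

```text
time_s: 20.15
tcp_pos: [595.9, 75.4, 50.1]
eef_rot: [2.008, -2.409, 0.004]
ft_force: [-1.0, -0.5, 2.2]
grip_width: 0.3
```

Emit:
{"api": "servo_tool", "payload": {
  "steps": [
    [1, 0, 0, 0.0004, 0],
    [1, 0, 0, 0.0008, 0],
    [1, 0, 0, 0.0011, 0],
    [1, 0, 0, 0.0011, 0]
  ]
}}

```text
time_s: 20.65
tcp_pos: [596.0, 75.4, 50.0]
eef_rot: [2.008, -2.409, 0.005]
ft_force: [-3.3, -1.1, 9.5]
grip_width: 0.1
```

Emit:
{"api": "servo_tool", "payload": {
  "steps": [
    [1, 0, 0, 0.0011, 0],
    [1, 0, 0, 0.0014, 0],
    [1, 0, 0, 0.0017, 0],
    [1, 0, 0, 0.0017, 0]
  ]
}}

```text
time_s: 21.15
tcp_pos: [596.0, 75.4, 49.9]
eef_rot: [2.008, -2.408, 0.007]
ft_force: [-5.3, -0.9, 14.2]
grip_width: 0.6
```

Emit:
{"api": "servo_tool", "payload": {
  "steps": [
    [1, 0, 0, 0.0017, 0],
    [1, 0, 0, 0.0019, 0],
    [1, 0, 0, 0.002, 0],
    [1, 0, 0, 0.002, 0]
  ]
}}

```text
time_s: 21.65
tcp_pos: [596.0, 75.4, 49.9]
eef_rot: [2.008, -2.408, 0.008]
ft_force: [-6.5, -1.3, 17.1]
grip_width: 0.7
```

Left seated at 17 N. I'll press the right once more, since the left press may have changed it.

Emit:
{"api": "servo_tool", "payload": {
  "steps": [
    [1, 0, 0, -0.006, 0],
    [1, 0, 0, -0.013, 0],
    [1, 0.04, 0, -0.013, 0],
    [1, 0.08, 0, -0.013, 0],
    [1, 0.112, 0, -0.012, 0],
    [1, 0.112, 0, -0.008, 0],
    [1, 0.112, 0, -0.005, 0],
    [1, 0.112, 0, -0.003, 0],
    [1, 0.112, 0, -0.003, 0]
  ]
}}

```text
time_s: 22.78
tcp_pos: [575.9, -33.3, 53.7]
eef_rot: [2.01, -2.406, 0.007]
ft_force: [0.4, 0.9, 0.3]
grip_width: 0.7
```

Emit:
{"api": "servo_tool", "payload": {
  "steps": [
    [1, 0, 0, 0.0007, 0],
    [1, 0, 0, 0.0014, 0],
    [1, 0, 0, 0.0021, 0],
    [1, 0, 0, 0.0026, 0],
    [1, 0, 0, 0.003, 0],
    [1, 0, 0, 0.0034, 0],
    [1, 0, 0, 0.0034, 0]
  ]
}}

```text
time_s: 23.65
tcp_pos: [575.9, -33.4, 50.2]
eef_rot: [2.01, -2.406, 0.007]
ft_force: [0.6, 0.7, -0.2]
grip_width: 0.6
```

Emit:
{"api": "servo_tool", "payload": {
  "steps": [
    [1, 0, 0, 0.0005, 0],
    [1, 0, 0, 0.001, 0],
    [1, 0, 0, 0.0013, 0],
    [1, 0, 0, 0.0013, 0]
  ]
}}

```text
time_s: 24.15
tcp_pos: [576.0, -33.4, 50.0]
eef_rot: [2.01, -2.406, 0.009]
ft_force: [-3.4, -0.1, 9.6]
grip_width: 0.6
```

Emit:
{"api": "servo_tool", "payload": {
  "steps": [
    [1, 0, 0, 0.0013, 0],
    [1, 0, 0, 0.0016, 0],
    [1, 0, 0, 0.0019, 0],
    [1, 0, 0, 0.002, 0],
    [1, 0, 0, 0.002, 0]
  ]
}}

```text
time_s: 24.78
tcp_pos: [576.0, -33.4, 49.9]
eef_rot: [2.009, -2.405, 0.01]
ft_force: [-5.8, -0.2, 16.5]
grip_width: -0.0
```

Emit:
{"api": "servo_tool", "payload": {
  "steps": [
    [1, 0, 0, -0.008, 0],
    [1, 0, 0, -0.03, 0],
    [1, 0, 0.03, -0.08, 0],
    [1, -0.03, 0.06, -0.12, 0],
    [1, -0.05, 0.08, -0.14, 0],
    [1, -0.05, 0.08, -0.14, 0],
    [1, -0.05, 0.08, -0.14, 0]
  ]
}}

```text
time_s: 25.65
tcp_pos: [506.8, 30.6, 189.8]
eef_rot: [2.009, -2.405, 0.012]
ft_force: [-0.6, 0.2, 0.7]
grip_width: 0.2
```

```bash
python3 - <<'E'
from h import *
s=bot.observe(); print(s["time_s"],s["tcp_pos"],s["ft_force"])
im,d=snapshot("wrist"); np.savez("pics/w5.npz",im=im,d=d,tcp=s["tcp_pos"],rot=s["eef_rot"]); cv2.imwrite("pics/w5.png",im[:,:,::-1])
# depth -> heights of stone points
R=cv2.Rodrigues(s["eef_rot"])[0]; c=get_calibration("wrist");K=c["mtx"];M=c["mount"]
V_,U_=np.mgrid[0:400,0:640]; x=(U_-K[0,2])/K[0,0]; y=(V_-K[1,2])/K[1,1]; r=np.hypot(x,y)+1e-9
Z=d; X=Z*np.tan(r)*x/r; Y=Z*np.tan(r)*y/r
P=np.stack([X,Y,Z],-1)@M[:3,:3].T+M[:3,3]; W=P@R.T+s["tcp_pos"]
dd=W[...,:2]-C; hx=dd@U; hy=dd@V
for y0 in (-80,-55,-25,0,25,55,80):
    m=(abs(hx)<20)&(abs(hy-y0)<6)&(d>0)&(W[...,2]>35)&(W[...,2]<75); print(y0,m.sum(),np.median(W[...,2][m]).round(1))
for y0 in (55,-55):
    m=(abs(hy-y0)<4)&(hx<-37)&(hx>-58)&(d>0); print("bar",y0,m.sum(),np.median(W[...,2][m]).round(1))
E
```

```text
25.65 [506.75718537  30.55469098 189.77385401] [-0.64595016  0.17996991  0.67283315]
-80 470 48.8
-55 511 48.8
-25 525 48.9
0 491 48.8
25 516 48.8
55 491 48.8
80 473 48.8
bar 55 1333 288.5
bar -55 1492 288.8
```

View pics/w5.png

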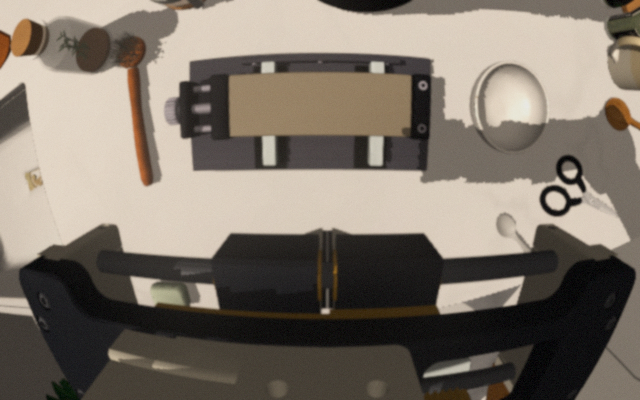

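The stone is dead level end to end: 48.8 mm by depth, against 50 ± 2 mm calibration. The bars look straight, with fronts near (268,166) and (376,166) and rear ends at the stop strip. The bar height figures just above mixed in other surfaces, so I'll check the bar positions again.

```bash
python3 - <<'E'
from h import *
a=np.load("pics/w5.npz"); T=a["tcp"],a["rot"]; im=a["im"]
g=cv2.cvtColor(im,cv2.COLOR_RGB2GRAY)
for x0,x1 in((250,290),(358,398)):
  for y0,y1 in ((52,73),(138,168)):
    m=(g[y0:y1,x0:x1]>140).astype(np.uint8)
    n,l,st,ce=cv2.connectedComponentsWithStats(m); k=1+st[1:,4].argmax(); X,Y,w,h,_=st[k]
    L=[(x0+X,y0+Y),(x0+X+w,y0+Y),(x0+X,y0+Y+h),(x0+X+w,y0+Y+h)]
    print(L[0],w,h,[hold(wray(u-.5,v-.5,28,*T)).round(1).tolist() for u,v in L])
cv2.imwrite("pics/w5z.png",cv2.resize(im[40:180,170:450,::-1],None,fx=2.8,fy=2.8,interpolation=cv2.INTER_CUBIC))
E
```

```text
(np.int32(261), np.int32(62)) 13 11 [[48.0, 60.6], [47.2, 47.0], [36.2, 60.6], [35.5, 47.1]]
(np.int32(262), np.int32(138)) 13 27 [[-31.9, 60.8], [-32.3, 47.0], [-60.5, 61.9], [-60.7, 48.0]]
(np.int32(370), np.int32(62)) 14 11 [[46.6, -50.8], [47.2, -65.4], [34.9, -50.8], [35.5, -65.3]]
(np.int32(369), np.int32(138)) 14 28 [[-32.9, -50.2], [-32.7, -65.0], [-62.4, -50.8], [-62.3, -65.8]]
```

View pics/w5z.png

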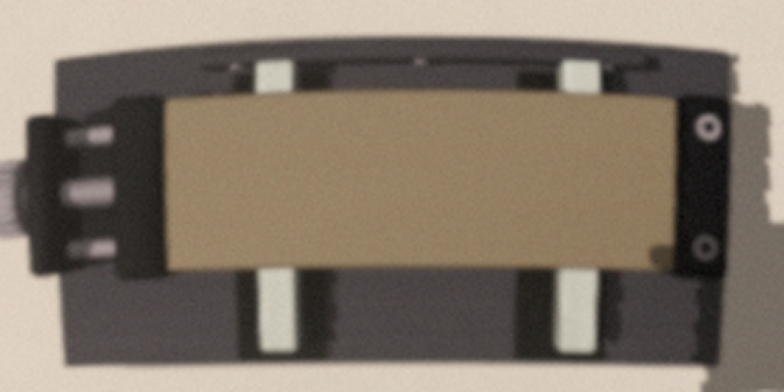

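```bash
python3 -c "
from plant import bot
print(bot.finish_job())"
```

```text
the job is handed in; nothing more can be done
None
```

I slid both riser bars back to the rear stop and pressed the stone down onto them. The job was handed in at about 26 s, with the arm withdrawn and touching nothing.

**Bars:** I pushed each one back with the shut fingertips until the stop pushed back with 4 to 5 N. The last wrist picture puts both rear ends at holder x of about 46 to 48 mm, against the stop's 46 mm. The bars sit at y of about +54 and −58 mm, and square to within about 1°.

**Stone:** I pressed the right end, then the left, then the right again, each to about 17 N downward. Counting the sideways force, the total was about 18 N, well under 25 N. At full load the fingertips stood at 49.9 to 50.0 mm over both ends. Depth afterwards shows the stone level, at 48.8 mm from end to end, about 1 mm under the expected 50 mm and within the camera calibration.

**Not confirmed:**
- **Pinch:** I did not push on the bars to test it, because a light push would be lost in the force sensor's noise. I infer it from both ends taking 17 N without moving.
- **Bar height:** my depth check of the bar tops mixed in other surfaces, so I dropped it.
- **Bystanders:** none looked disturbed in the last picture, but I did not measure them.

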